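# Turn a marked cover plate face up and hold it level for inspection

### The arm

A 7-joint arm with a two-finger parallel gripper is mounted at the origin on a cart in front of the work surface, level with it; the furniture and walls round the work are solid. World frame = base frame: x ahead of the robot, y to its left, z up, the work surface at z = 0. Lengths are in m, angles in degrees, forces in N, time in s.
With the tool pointing down it reaches from about 0.425 to 0.875 m from the base axis. Payload 4.7 kg.
Tool frame: the origin (TCP) lies between the finger pads; the fingertips stand env.finger_overhang ahead of it and the grasp point (between the pads) lies 5 mm behind it (env.finger_overhang is the distance from the TCP to the fingertips, in m); z points along the fingers, y is the line along which they close (so a half turn about z gives the same grasp; the last joint's range is limited). The gripper opens to 87 mm and grips with 3 to 60 N. Pads are 19 mm wide; open, the fingers measure 117 mm over their backs; the gripper's body (75 mm by 190 mm) begins 51 mm behind the grasp point.
Start: joints at [72.198, 18.392, -4.016, 83.108, 1.295, 78.541, -3.26], TCP at [0.207, -0.616, 0.237] pointing down, gripper open.
Joint ranges: [-163.93, 163.93], [-17.29, 119.83], [-79.2, 71.16], [3.27, 140.29], [-89.18, 269.18], [5.43, 117.66], [-154.24, 154.24]. Speed limits (degrees/s): [147.25, 147.25, 180, 180, 180, 180, 180].

### API

Orientations are given as [roll, pitch, yaw] about the fixed x, y, z axes, in that order (R = Rz(yaw) Ry(pitch) Rx(roll)).
In Python, from cell import telemetry, eyes, env, models gives the robot as it stands. The module is installed in compiled form; this text tells all that it offers.
- The arm moves only by the tool drive_tool, never from a script. Its arguments are lists of equal length, an entry for each row: "angular": the turn, a rotation vector about the tool's x, y, z in rad, a list of three; "delta_pos": the shift along the tool's x, y, z in cm, a list of three; "gripper": the finger opening in cm, from 0 to 8.7. A call has 1 to 20 rows; each row shifts and turns the commanded pose from where the row before left it, along the tool's axes as they then stand; what a row does not reach is not made up. A row lasts 1/10 s, in which the tool goes at most 50 mm and 8.59 degrees, less where a joint would pass 70% of its speed; a pose out of reach is approached as far as the arm can. A call with a gripper value outside its range is refused whole. The fingers move at their own pace and stop on an object; "squeeze" is the grip in N (left out, the last holds). Time passes only in rows, so rows that do not move let the fingers close. It gives the time, the measured TCP pose, the force, the opening and the grip force at its end, in the units of the state.
- telemetry.get_obs(): the state, without advancing time (a new reading comes with each control period).
- eyes.read_camera(name): name is "scene" or "top"; returns a dict with "pixels" (480x640x3 uint8, red, green, blue), "mtx" (3x3 intrinsics, pixels), "D" ([k1, k2, p1, p2, k3] as OpenCV has them; the pictures are not rectified), "origin" and "orientation" of the camera in the world. Camera axes: x right, y down, z forward; pixel columns grow to the right and rows downward; lengths in m; the calibration is good to about 2 mm. A picture is of the moment at which its call begins. There is no depth.
- env.sign_off(): hands the job in; it is judged then, once.
Trained networks look in a picture, given as the dict that the camera call returned (one of the last four; its "shot" number tells which), for a name from the list of things; names that differ only in an ending like _2 or _b are one class to them, and where a whole thing is asked for, a point or a joint stands for the part that bears it (a point fixed in the world has none). Each returns a list of dicts, best first, with "p" (0 to 1); they miss things now and then, are a little off and sometimes report something else, mostly with a low value. They report only what shows in the picture. A call takes as long as a camera call.
- models.search_frame(picture, target): "centre" ([column, row] in pixels, amid what is visible of it).
- models.cut_out(picture, target): "pixels" (480x640 bool, what is visible of it) and "centre" ([column, row] in pixels, amid what is visible of it).
The state is a dict: "time_s": time; "qpos": joint angles; "joint_velocities": joint speeds; "effort": joint torques, N m; "tool_pos": TCP position; "tool_rot": TCP orientation; "force": force on the tool from outside, world axes, zero at the start; "wrist_torque": the same for the moment, N m; "grip_width": finger opening in m; "grasp_force": force on a finger pad.
Only numpy, scipy, OpenCV 4.12 (cv2) and the standard library are available. Lean on these libraries where they do the work, as an engineer would, in place of code of your own. Each camera call takes 0.05 s, during which the arm holds its last target. There are 200 camera calls.

### The job

The cover plate in the marking fixture has just been marked on its underside. Take the black handle and swing the carrier right over onto its rest posts, without slamming it down, so that the plate stays seated in it, now marked face up. Then let go of the handle, lift the plate straight up off its dowels past the spring plungers and finish while holding it still and level in the air, marked face up, at least 10 cm above where it sat, without disturbing the hex key, spacer and bush on the bench.

Things in the scene. Friction and masses are not known exactly. Their poses are not given: they have to be found in the camera images.
- fixture: Marking fixture, screwed down: dark steel base 172 x 216 x 12 mm, origin at the centre of its underside on the bench; x away from the handle, y left, z up; yaw varies. Pivot posts at x = +-51 mm (12 x 26 mm, 87 mm high), the middle between them open. Right (y = -56 mm): two steel rails on which the plate lies. Left (x = +-65, y = +82 mm): two rest posts, 65 mm high.
- pivot (a point): Middle of the carrier's pivot line, 74 mm above the bench over the middle of the fixture; axes as the fixture's: x runs along the pivot line, away from the handle and roughly away from the robot.
- carrier (a joint): Angle of the swing-over carrier: 0 = lying to the right over the rails (start), pi = swung up and right over to the left, on its rest. Its own weight is 0.6 kg and its pivot is a little stiff; let go part-way, it may sink. Two aluminium arms at x = +-65 mm (10 mm thick, reaching 90 mm from the pivot line) join a 30 mm wide saddle that seats the plate.
- handle_grip (a point): Centre of the carrier's black handle: a round sleeve, 22 mm in diameter, 46 mm long, lying parallel to the pivot line, at x = -102.5 mm from the pivot point and 70 mm from the pivot line (right of it at the start, left of it at the end). It turns freely on its spindle, so a gripper closed on it across y from above can stay upright during the whole swing. Its z axis lies along its length.
- seat (a point): Point of the carrier where the centre of the seated plate belongs, 56 mm from the pivot line; moves with the carrier. Beside it stand two 8 mm dowels, 4.5 mm long, fitting loosely in the plate's two 9 mm holes, and at the middle of each short end of the plate a spring plunger reaches 2 mm over its face. They give way to a straight pull of about 7 N in all; the plate is free after 12 mm.
- plate_center (a point): Centre of the loose aluminium cover plate, 110 x 56 x 8 mm: x along its length (along the pivot line), y across, z up at the start, so down when it is marked face up. The face that looks down at the start has a small square field of dark dots in its middle. Swung over and seated, its centre is 78 mm above the bench.
- plate: The same plate (0.10 to 0.15 kg), origin at the centre of its marked face. It overhangs the saddle by 13 mm along both long edges; swung over, it can be gripped from above across its 56 mm width at mid-length, with 60 mm free below it there and room for a finger on either side.
- hex_key: Black hex key, 83 x 31 x 6 mm, lying on the bench: leave alone. Origin at the centre of its underside.
- spacer: Brass spacer, 29 mm in diameter, 21 mm high, standing on the bench: leave alone. Origin at the centre of its underside.
- bush: Turned aluminium bush, 34 mm in diameter, 26 mm high, standing on the bench: leave alone. Origin at the centre of its underside.

How it is judged:
By the outcome, as a careful person would: the job done as asked, in the order asked, and still so for the second after the job is handed in, while the arm keeps its last pose, push and grip.
It also fails if it takes over 54 s, if anything falls off the work surface, if the arm or the gripper's body presses on something with over 40 N, if the wrist force passes 120 N, or if a joint passes its speed limit or range.

## Working session

There is one attempt and no reset: what is moved stays moved. The work goes in short steps, Python scripts to look and compute and a tool call to move; the robot and the scene stay as the last step left them, time stands still between calls to the robot, and variables do not carry over. Pictures are saved under pics/ and viewed, at most 10 in all, crops included, and the job is handed in when it is done.

Besides the shell and the picture viewer there is one more tool, called after "Request:" in YAML: its name, and indented under it one key for each argument. drive_tool: Moves the arm, as the interface text tells. Its arguments: {"type":"object","properties":{"angular":{"type":"array","items":{"type":"array","items":{"type":"number"}}},"delta_pos":{"type":"array","items":{"type":"array","items":{"type":"number"}}},"gripper":{"type":"array","items":{"type":"number"}},"squeeze":{"type":"number"}},"required":["angular","delta_pos","gripper"]}

```bash
mkdir -p pics
cat > h.py <<'E'
import numpy as np, cv2
from scipy.spatial.transform import Rotation as R
from cell import telemetry, eyes, env, models
def rot(o):
    o=np.array(o,float)
    if o.shape==(3,3): return o
    if o.size==4: return R.from_quat(o).as_matrix()
    return R.from_euler('xyz',o.ravel(),degrees=True).as_matrix()
def ray(p,px):
    u=cv2.undistortPoints(np.array([[px]],float),np.array(p['mtx'],float),np.array(p['D'],float))[0,0]
    d=rot(p['orientation'])@np.r_[u,1]; return np.array(p['origin'],float),d/np.linalg.norm(d)
def tri(rs):
    A=0;b=0
    for o,d in rs:
        P=np.eye(3)-np.outer(d,d);A=A+P;b=b+P@o
    x=np.linalg.solve(A,b);return x,[np.linalg.norm((np.eye(3)-np.outer(d,d))@(x-o)) for o,d in rs]
def proj(p,X):
    Rm=rot(p['orientation']);rv=cv2.Rodrigues(Rm.T)[0];t=-Rm.T@np.array(p['origin'],float)
    return cv2.projectPoints(np.array(X,float).reshape(-1,1,3),rv,t,np.array(p['mtx'],float),np.array(p['D'],float))[0][:,0]
E
python3 - <<'E'
from h import *
np.set_printoptions(precision=4,suppress=True)
print(telemetry.get_obs(),env.finger_overhang)
P={}
for n in('scene','top'):
    P[n]=eyes.read_camera(n);p=P[n];cv2.imwrite(f'pics/{n}0.png',p['pixels'][:,:,::-1]);print(n,p['origin'],p['orientation'],p['mtx'])
for t in['fixture','carrier','handle_grip','seat','plate','plate_center','pivot','hex_key','spacer','bush']:
    r=[]
    for n in P:
        try:
            q=models.search_frame(P[n],t)
            if q: r.append(ray(P[n],q[0]['centre'])); print(t,n,[(np.round(k['centre'],1),round(k['p'],2)) for k in q[:2]])
        except Exception as e: print(t,n,e)
    if len(r)==2: print('   ',*tri(r))
E
```

```text
{'time_s': 0.0, 'qpos': array([72.1975, 18.4371, -4.0152, 83.1766,  1.2943, 78.5402, -3.261 ]), 'joint_velocities': array([-0.042 , -0.0888,  0.0187, -0.0687, -0.0262,  0.114 ,  0.0304]), 'effort': array([  0.0005, -49.129 ,  -0.4037, -31.2532,  -0.0638,   0.0439,
         0.0002]), 'tool_pos': array([ 0.2072, -0.6155,  0.2355]), 'tool_rot': array([-179.8913,    0.0053,   18.6108]), 'force': array([-0.1514,  1.1752,  0.9613]), 'wrist_torque': array([-0.0135,  0.0166, -0.0316]), 'grasp_force': 0.0, 'grip_width': 0.08697777118949518} 0.014
scene [0.0289 0.334  0.7498] [-141.2302   -1.0189 -122.0067] [[451.8507   0.     322.9226]
 [  0.     451.8507 228.6085]
 [  0.       0.       1.    ]]
top [ 0.4018 -0.0015  0.9713] [-175.2163    1.2055  -89.2419] [[472.5492   0.     312.5158]
 [  0.     472.5492 235.8768]
 [  0.       0.       1.    ]]
fixture scene [(array([286.3, 213.4]), 0.72), (array([319. , 293.4]), 0.48)]
fixture top [(array([292.5, 181.5]), 0.83)]
    [0.5899 0.0605 0.0273] [np.float64(0.0012089441164217134), np.float64(0.0012089441164217125)]
carrier scene [(array([311.8, 18
[... 1019 characters left out ...]
8)]
pivot top [(array([294. , 181.6]), 0.63)]
    [0.5918 0.0603 0.0284] [np.float64(0.002461138390733983), np.float64(0.002461138390734132)]
hex_key scene [(array([424.9, 252.6]), 0.52)]
hex_key top [(array([401.4, 284.2]), 0.58)]
    [ 0.3864 -0.1678 -0.0378] [np.float64(0.0014839971007857143), np.float64(0.0014839971007857044)]
spacer scene [(array([265.1, 329.2]), 0.67)]
spacer top [(array([214.4, 279.9]), 0.56)]
    [0.3885 0.2184 0.0038] [np.float64(0.001882919510936026), np.float64(0.0018829195109359678)]
bush scene [(array([321.1, 297.1]), 0.68)]
bush top [(array([282.3, 282.5]), 0.65)]
    [ 0.3909  0.0871 -0.0061] [np.float64(0.007574863923234603), np.float64(0.007574863923234641)]
```

```bash
python3 -c "
import cv2
a=cv2.imread('pics/scene0.png')[110:350,180:500];b=cv2.imread('pics/top0.png')[90:310,180:440]
cv2.imwrite('pics/s1.png',cv2.resize(a,None,fx=2.5,fy=2.5,interpolation=2));cv2.imwrite('pics/t1.png',cv2.resize(b,None,fx=2.7,fy=2.7,interpolation=2))"
```

```text
(no output)
```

View pics/s1.png

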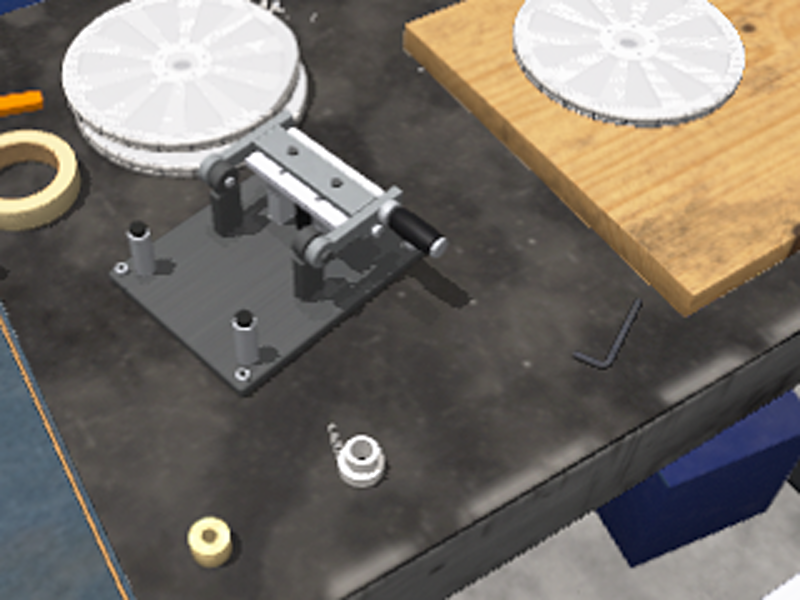

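View pics/t1.png

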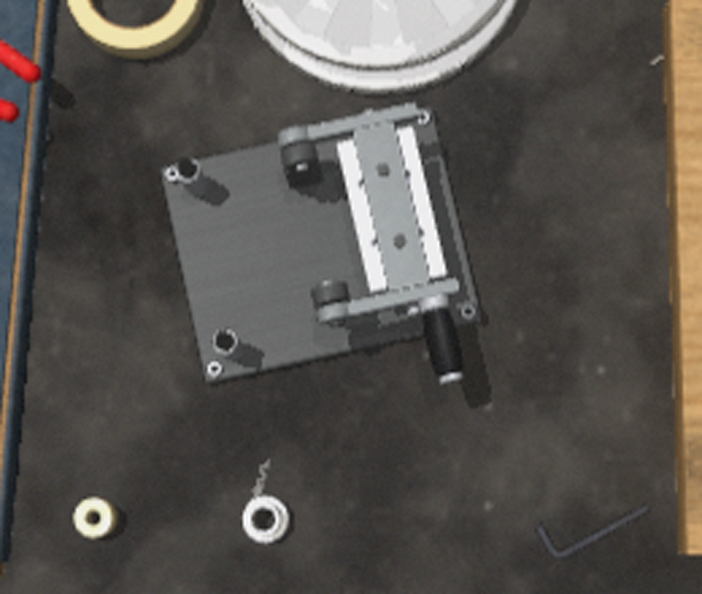

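```bash
cat > fit.py <<'E'
from h import *
from scipy.optimize import least_squares
np.set_printoptions(precision=4,suppress=True)
P={n:eyes.read_camera(n) for n in('scene','top')}
T=lambda c,r:(180+c/2.7,90+r/2.7); S=lambda c,r:(180+c/2.5,110+r/2.5)
O=[('top',T(163,172),(86,108,12)),('top',T(208,381),(-86,108,12)),('top',T(480,318),(-86,-108,12)),('top',T(187,168),(65,82,65)),('top',T(225,341),(-65,82,65)),('top',T(444,341),(-102.5,-70,74)),
('scene',S(112,271),(86,108,12)),('scene',S(245,393),(-86,108,12)),('scene',S(138,229),(65,82,65)),('scene',S(243,317),(-65,82,65)),('scene',S(415,230),(-102.5,-70,74))]
def W(v,l):
    c,s=np.cos(v[2]),np.sin(v[2]);l=np.array(l)/1000
    return np.array([v[0]+c*l[0]-s*l[1],v[1]+s*l[0]+c*l[1],l[2]])
f=lambda v:np.concatenate([proj(P[n],W(v,l))[0]-np.array(px) for n,px,l in O])
r=least_squares(f,[.59,.06,.2],loss='soft_l1');v=r.x
print('pose',v[:2],np.degrees(v[2]));print(f(v).reshape(-1,2))
print('handle tri',tri([ray(P['top'],T(444,341)),ray(P['scene'],S(415,230))]))
for a,b in((3,8),(4,9)): print('post',tri([ray(P['top'],O[a][1]),ray(P['scene'],O[b][1])]),W(v,O[a][2]))
for l in[(-102.5,-70,74),(-102.5,70,74),(0,0,74),(0,56,78),(0,-56,78)]: print(l,W(v,l))
for n in P:
    q=models.cut_out(P[n],'handle_grip')
    for k in q[:2]:
        m=k['pixels'];ys,xs=np.where(m);print(n,k['p'],k['centre'],m.sum(),xs.min(),xs.max(),ys.min(),ys.max())
E
python3 fit.py
```

```text
pose [0.5979 0.0505] 13.781833915385265
[[-1.8547 -2.0795]
 [-0.7722  0.7763]
 [ 1.3971  0.1966]
 [-0.3702 -0.446 ]
 [-0.1507 -0.474 ]
 [-0.1129 -0.0996]
 [-1.2715  0.7918]
 [-0.0007 -0.3758]
 [ 0.8614 -0.4209]
 [ 1.8186  0.0531]
 [ 1.2388  0.3479]]
handle tri (array([ 0.5157, -0.041 ,  0.0746]), [np.float64(0.0014308137461731386), np.float64(0.00143081374617321)])
post (array([0.6419, 0.1462, 0.0633]), [np.float64(0.00129199897105944), np.float64(0.0012919989710593704)]) [0.6415 0.1456 0.065 ]
post (array([0.5156, 0.116 , 0.065 ]), [np.float64(0.002108291621709796), np.float64(0.0021082916217097887)]) [0.5153 0.1146 0.065 ]
(-102.5, -70, 74) [ 0.5151 -0.0419  0.074 ]
(-102.5, 70, 74) [0.4817 0.0941 0.074 ]
(0, 0, 74) [0.5979 0.0505 0.074 ]
(0, 56, 78) [0.5846 0.1049 0.078 ]
(0, -56, 78) [ 0.6113 -0.0039  0.078 ]
scene 0.6 [343.3, 202.4] 206 335 355 193 210
top 0.77 [342.0, 216.8] 269 337 350 204 228
top 0.71 [398.2, 287.1] 181 379 419 277 296
```

Request:
drive_tool:
  angular:
    - [0,0,0.084]
    - [0,0,0]
    - [0,0,0]
    - [0,0,0]
    - [0,0,0]
    - [0,0,0]
    - [0,0,0]
    - [0,0,0]
    - [0,0,0]
    - [0,0,0]
    - [0,0,0]
    - [0,0,0]
    - [0,0,0]
    - [0,0,0]
    - [0,0,0]
    - [0,0,0]
    - [0,0,0]
    - [0,0,0]
    - [0,0,0]
    - [0,0,0]
  delta_pos:
    - [0,0,0]
    - [1.2,-1.34,0]
    - [2.4,-2.69,0]
    - [2.4,-2.69,0]
    - [2.4,-2.69,0]
    - [2.4,-2.69,0]
    - [2.4,-2.69,0]
    - [2.4,-2.69,0]
    - [2.4,-2.69,0]
    - [2.4,-2.69,0]
    - [2.4,-2.69,0]
    - [2.4,-2.69,0]
    - [2.4,-2.69,0]
    - [2.4,-2.69,0]
    - [2.4,-2.69,0]
    - [2.4,-2.69,0]
    - [2.4,-2.69,0.5]
    - [2.4,-2.69,1]
    - [2.4,-2.69,1]
    - [1.2,-1.34,1]
  gripper: [8.7,8.7,8.7,8.7,8.7,8.7,8.7,8.7,8.7,8.7,8.7,8.7,8.7,8.7,8.7,8.7,8.7,8.7,8.7,8.7]
  squeeze: 30

```text
time_s: 3.3
tool_pos: [0.5127, -0.0392, 0.2017]
tool_rot: [-180.0, -0.1, 14.0]
force: [-0.3, 0.5, -0.6]
grip_width: 0.087
grasp_force: 0.0
```

Request:
drive_tool:
  angular:
    - [0,0,0]
    - [0,0,0]
    - [0,0,0]
    - [0,0,0]
    - [0,0,0]
  delta_pos:
    - [-0.15,0.2,1.5]
    - [0,0,2.2]
    - [0,0,2.2]
    - [0,0,1.3]
    - [0,0,0]
  gripper: [8.7,8.7,8.7,8.7,8.7]

```text
time_s: 3.8
tool_pos: [0.5087, -0.0461, 0.1275]
tool_rot: [-179.9, 0.2, 13.7]
force: [-0.2, -0.0, 0.7]
grip_width: 0.0868
grasp_force: 0.0
```

Run:
```python
from h import *
o=telemetry.get_obs();print(o['tool_pos'],o['tool_rot'])
ims=[]
for n in('scene','top'):
    p=eyes.read_camera(n);im=p['pixels'][:,:,::-1].copy()
    c=proj(p,[[.515,-.042,.074]])[0]; c=c.astype(int);im=im[c[1]-60:c[1]+60,c[0]-60:c[0]+60];ims.append(cv2.resize(im,(400,400),interpolation=2))
cv2.imwrite('pics/g1.png',np.hstack(ims))
```

```text
[ 0.50868675 -0.04612453  0.12753592] [-179.92765821    0.22078826   13.72879904]
```

View pics/g1.png

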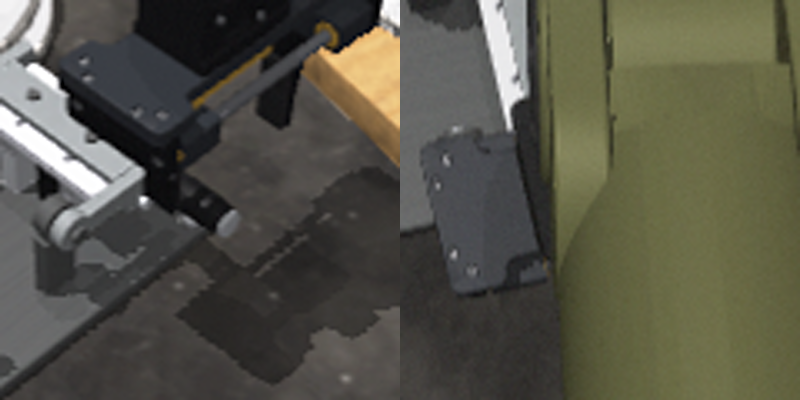

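Request:
drive_tool:
  angular:
    - [0,0,0]
    - [0,0,0]
    - [0,0,0]
    - [0,0,0]
    - [0,0,0]
    - [0,0,0]
  delta_pos:
    - [0.3,-0.2,0.8]
    - [0,0,1.5]
    - [0,0,1.5]
    - [0,0,1.4]
    - [0,0,0.6]
    - [0,0,0]
  gripper: [8.7,8.7,8.7,8.7,8.7,8.7]

```text
time_s: 4.5
tool_pos: [0.5119, -0.0423, 0.07]
tool_rot: [-179.9, 0.1, 13.8]
force: [0.4, 0.6, 0.7]
grip_width: 0.0871
grasp_force: 0.0
```

Request:
drive_tool:
  angular:
    - [0,0,0]
    - [0,0,0]
    - [0,0,0]
    - [0,0,0]
    - [0,0,0]
    - [0,0,0]
    - [0,0,0]
    - [0,0,0]
  delta_pos:
    - [0,0,0]
    - [0,0,0]
    - [0,0,0]
    - [0,0,0]
    - [0,0,0]
    - [0,0,0]
    - [0,0,0]
    - [0,0,0]
  gripper: [4,2,1,1,1,1,1,1]
  squeeze: 30

```text
time_s: 5.3
tool_pos: [0.5129, -0.0425, 0.0715]
tool_rot: [180.0, 0.0, 13.8]
force: [-0.1, -0.3, -0.2]
grip_width: 0.031
grasp_force: 0.0
```

Request:
drive_tool:
  angular:
    - [0,0,0]
    - [0,0,0]
    - [0,0,0]
    - [0,0,0]
  delta_pos:
    - [0,0,0]
    - [0,0,0]
    - [0,0,0]
    - [0,0,0]
  gripper: [1,1,1,1]
  squeeze: 30

```text
time_s: 5.7
tool_pos: [0.5122, -0.0397, 0.0712]
tool_rot: [-179.8, 0.0, 13.9]
force: [-1.6, 6.1, 0.5]
grip_width: 0.0212
grasp_force: 30.0
```

Run:
```python
import numpy as np
def seg(a,b,v):
    pass
def out(th):
    th=np.radians(th);y=-7*(1-np.cos(th));z=-7*np.sin(th)
    print([[0,round(float(p),2),round(float(q),2)] for p,q in zip(np.diff(y),np.diff(z))])
out(np.r_[0,1,3,6,10,np.linspace(15,90,16)])
out(np.r_[np.linspace(90,162,19),165,167])
```

```text
[[0, -0.0, -0.12], [0, -0.01, -0.24], [0, -0.03, -0.37], [0, -0.07, -0.48], [0, -0.13, -0.6], [0, -0.18, -0.58], [0, -0.23, -0.56], [0, -0.28, -0.54], [0, -0.33, -0.52], [0, -0.37, -0.48], [0, -0.41, -0.45], [0, -0.45, -0.41], [0, -0.48, -0.37], [0, -0.52, -0.33], [0, -0.54, -0.28], [0, -0.56, -0.23], [0, -0.58, -0.18], [0, -0.6, -0.13], [0, -0.61, -0.08], [0, -0.61, -0.03]]
[[0, -0.49, 0.02], [0, -0.49, 0.05], [0, -0.48, 0.08], [0, -0.47, 0.12], [0, -0.46, 0.15], [0, -0.45, 0.18], [0, -0.44, 0.21], [0, -0.42, 0.24], [0, -0.41, 0.27], [0, -0.39, 0.3], [0, -0.36, 0.33], [0, -0.34, 0.35], [0, -0.31, 0.37], [0, -0.29, 0.4], [0, -0.26, 0.41], [0, -0.23, 0.43], [0, -0.2, 0.45], [0, -0.17, 0.46], [0, -0.1, 0.35], [0, -0.06, 0.24]]
```

Request:
drive_tool:
  angular:
    - [0,0,0]
    - [0,0,0]
    - [0,0,0]
    - [0,0,0]
    - [0,0,0]
    - [0,0,0]
    - [0,0,0]
    - [0,0,0]
    - [0,0,0]
    - [0,0,0]
    - [0,0,0]
    - [0,0,0]
    - [0,0,0]
    - [0,0,0]
    - [0,0,0]
    - [0,0,0]
    - [0,0,0]
    - [0,0,0]
    - [0,0,0]
    - [0,0,0]
  delta_pos:
    - [0,-0.07,-0.12]
    - [0,-0.08,-0.24]
    - [0,-0.1,-0.37]
    - [0,-0.13,-0.48]
    - [0,-0.13,-0.6]
    - [0,-0.18,-0.58]
    - [0,-0.23,-0.56]
    - [0,-0.28,-0.54]
    - [0,-0.33,-0.52]
    - [0,-0.37,-0.48]
    - [0,-0.41,-0.45]
    - [0,-0.45,-0.41]
    - [0,-0.48,-0.37]
    - [0,-0.52,-0.33]
    - [0,-0.54,-0.28]
    - [0,-0.56,-0.23]
    - [0,-0.58,-0.18]
    - [0,-0.6,-0.13]
    - [0,-0.61,-0.08]
    - [0,-0.61,-0.03]
  gripper: [1,1,1,1,1,1,1,1,1,1,1,1,1,1,1,1,1,1,1,1]

```text
time_s: 7.7
tool_pos: [0.4965, 0.0257, 0.1414]
tool_rot: [179.8, -0.1, 13.7]
force: [8.0, -2.0, -14.7]
grip_width: 0.021
grasp_force: 30.0
```

Request:
drive_tool:
  angular:
    - [0,0,0]
    - [0,0,0]
    - [0,0,0]
    - [0,0,0]
    - [0,0,0]
    - [0,0,0]
    - [0,0,0]
    - [0,0,0]
    - [0,0,0]
    - [0,0,0]
    - [0,0,0]
    - [0,0,0]
    - [0,0,0]
    - [0,0,0]
    - [0,0,0]
    - [0,0,0]
    - [0,0,0]
    - [0,0,0]
    - [0,0,0]
    - [0,0,0]
  delta_pos:
    - [0,-0.49,0.02]
    - [0,-0.49,0.05]
    - [0,-0.48,0.08]
    - [0,-0.47,0.12]
    - [0,-0.46,0.15]
    - [0,-0.45,0.18]
    - [0,-0.44,0.21]
    - [0,-0.42,0.24]
    - [0,-0.41,0.27]
    - [0,-0.39,0.3]
    - [0,-0.36,0.33]
    - [0,-0.34,0.35]
    - [0,-0.31,0.37]
    - [0,-0.29,0.4]
    - [0,-0.26,0.41]
    - [0,-0.23,0.43]
    - [0,-0.2,0.45]
    - [0,-0.17,0.46]
    - [0,-0.1,0.35]
    - [0,-0.06,0.24]
  gripper: [1,1,1,1,1,1,1,1,1,1,1,1,1,1,1,1,1,1,1,1]

```text
time_s: 9.7
tool_pos: [0.48, 0.0948, 0.0873]
tool_rot: [-180.0, -0.1, 13.8]
force: [5.6, -1.0, -1.9]
grip_width: 0.0207
grasp_force: 30.0
```

Request:
drive_tool:
  angular:
    - [0,0,0]
    - [0,0,0]
    - [0,0,0]
    - [0,0,0]
    - [0,0,0]
    - [0,0,0]
    - [0,0,0]
    - [0,0,0]
    - [0,0,0]
    - [0,0,0]
    - [0,0,0]
    - [0,0,0]
    - [0,0,0]
  delta_pos:
    - [0,-0.04,0.18]
    - [0,-0.03,0.17]
    - [0,-0.03,0.16]
    - [0,-0.02,0.15]
    - [0,-0.02,0.15]
    - [0,-0.01,0.15]
    - [0,-0.01,0.13]
    - [0,0,0.12]
    - [0,0,0.1]
    - [0,0,0.1]
    - [0,0,0.1]
    - [0,0,0.1]
    - [0,0,0]
  gripper: [1,1,1,1,1,1,1,1,1,1,1,1,1]

```text
time_s: 11.0
tool_pos: [0.4796, 0.0966, 0.0713]
tool_rot: [-180.0, -0.1, 13.8]
force: [5.1, 0.1, -3.4]
grip_width: 0.0214
grasp_force: 30.0
```

Request:
drive_tool:
  angular:
    - [0,0,0]
    - [0,0,0]
    - [0,0,0]
    - [0,0,0]
    - [0,0,0]
  delta_pos:
    - [0,0,0.07]
    - [0,0,0.07]
    - [0,0,0.06]
    - [0,0,0]
    - [0,0,0]
  gripper: [1,1,1,1,1]

```text
time_s: 11.5
tool_pos: [0.4797, 0.0966, 0.071]
tool_rot: [180.0, -0.1, 13.8]
force: [-0.4, 0.2, 12.8]
grip_width: 0.0212
grasp_force: 30.0
```

Request:
drive_tool:
  angular:
    - [0,0,0]
    - [0,0,0]
    - [0,0,0]
    - [0,0,0]
    - [0,0,0]
    - [0,0,0]
    - [0,0,0]
    - [0,0,0]
    - [0,0,0]
    - [0,0,0]
    - [0,0,0]
    - [0,0,0]
    - [0,0,0]
  delta_pos:
    - [0,0,-0.1]
    - [0,0,0]
    - [0,0,0]
    - [0,0,0]
    - [0,0,0]
    - [0,0,-0.5]
    - [0,0,-1.5]
    - [0,0,-2.5]
    - [0,0,-2.5]
    - [0,0,-2.5]
    - [0,0,-2]
    - [0,0,-1]
    - [0,0,0]
  gripper: [1,6,6,6,6,6,8,8.7,8.7,8.7,8.7,8.7,8.7]

```text
time_s: 12.8
tool_pos: [0.48, 0.096, 0.1971]
tool_rot: [179.9, -0.2, 13.8]
force: [0.1, -0.7, -0.1]
grip_width: 0.0873
grasp_force: 0.0
```

Run:
```python
from h import *
o=telemetry.get_obs();print(o['tool_pos'],o['tool_rot'])
ims=[];rs=[]
for n in('scene','top'):
    p=eyes.read_camera(n);im=p['pixels'][:,:,::-1].copy()
    for t in('plate','plate_center','seat'): 
        print(n,t,[(k['centre'],k['p']) for k in models.search_frame(p,t)[:2]])
    print('pred',proj(p,[[.5846,.1049,.082]]))
    c=proj(p,[[.5846,.1049,.078]])[0]; c=c.astype(int);im=im[c[1]-70:c[1]+70,c[0]-70:c[0]+70];ims.append(cv2.resize(im,(400,400),interpolation=2));print('crop0',c-70)
cv2.imwrite('pics/p1.png',np.hstack(ims))
```

```text
[0.48000564 0.09603053 0.1970706 ] [179.9335972   -0.19280119  13.79691939]
scene plate [([263.5, 214.5], 0.74)]
scene plate_center [([267.2, 214.5], 0.87), ([321.2, 294.5], 0.71)]
scene seat [([291.8, 230.7], 0.63)]
pred [[266.05801695 205.76547109]]
crop0 [196 137]
top plate [([273.9, 170.9], 0.61)]
top plate_center [([276.5, 170.0], 0.77)]
top seat [([280.0, 141.9], 0.87)]
pred [[267.95923129 178.77808301]]
crop0 [198 109]
```

View pics/p1.png

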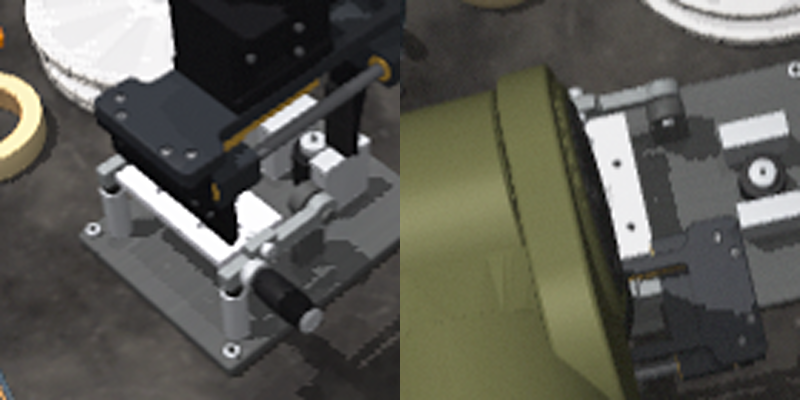

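Request:
drive_tool:
  angular:
    - [0,0,0]
    - [0,0,0]
    - [0,0,0]
    - [0,0,0]
    - [0,0,0]
    - [0,0,0]
    - [0,0,0]
    - [0,0,0]
    - [0,0,0]
    - [0,0,0]
  delta_pos:
    - [0.8,0.1,0]
    - [2,0.25,0]
    - [2.5,0.3,0]
    - [2.5,0.3,0]
    - [2,0.25,0]
    - [0.8,0.1,0.5]
    - [0,0,2]
    - [0,0,2]
    - [0,0,1.5]
    - [0,0,0]
  gripper: [8.7,8.7,8.7,8.7,8.7,8.7,8.7,8.7,8.7,8.7]

```text
time_s: 14.2
tool_pos: [0.5831, 0.1079, 0.1324]
tool_rot: [-180.0, 0.3, 13.8]
force: [-0.5, -0.4, 0.4]
grip_width: 0.0869
grasp_force: 0.0
```

Run:
```python
from h import *
o=telemetry.get_obs();print(o['tool_pos'],o['tool_rot'])
ims=[]
for n in('scene','top'):
    p=eyes.read_camera(n);im=p['pixels'][:,:,::-1].copy()
    c=proj(p,[[.5846,.1049,.078]])[0]; c=c.astype(int);im=im[c[1]-70:c[1]+70,c[0]-70:c[0]+70];ims.append(cv2.resize(im,(400,400),interpolation=2))
cv2.imwrite('pics/p2.png',np.hstack(ims))
```

```text
[0.58312203 0.10789847 0.13241771] [-179.97214199    0.28139908   13.80810328]
```

View pics/p2.png

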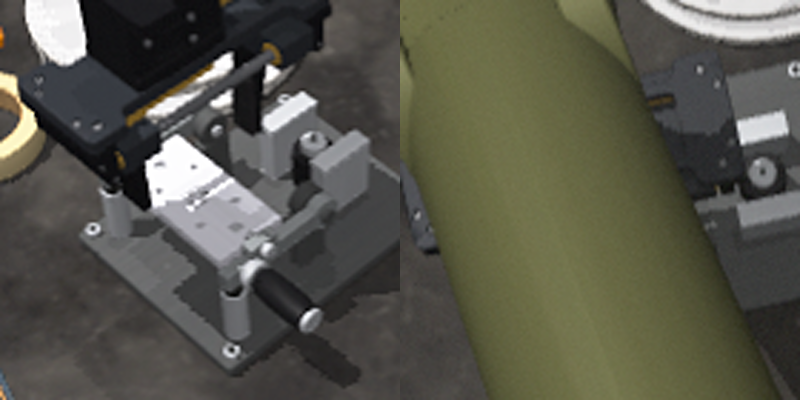

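Request:
drive_tool:
  angular:
    - [0,0,0]
    - [0,0,0]
    - [0,0,0]
    - [0,0,0]
    - [0,0,0]
    - [0,0,0]
    - [0,0,0]
    - [0,0,0]
    - [0,0,0]
  delta_pos:
    - [0.25,0.05,0.6]
    - [0,0,1.0]
    - [0,0,1.0]
    - [0,0,1.0]
    - [0,0,1.0]
    - [0,0,0.8]
    - [0,0,0.5]
    - [0,0,0]
    - [0,0,0]
  gripper: [8.7,8.7,8.7,8.7,8.7,8.7,8.7,8.7,8.7]

```text
time_s: 15.2
tool_pos: [0.5877, 0.1087, 0.0762]
tool_rot: [-180.0, -0.0, 13.8]
force: [0.3, -1.3, 0.6]
grip_width: 0.0872
grasp_force: 0.0
```

Request:
drive_tool:
  angular:
    - [0,0,0]
    - [0,0,0]
    - [0,0,0]
    - [0,0,0]
    - [0,0,0]
    - [0,0,0]
    - [0,0,0]
    - [0,0,0]
    - [0,0,0]
    - [0,0,0]
  delta_pos:
    - [-0.1,0,0.3]
    - [0,0,0]
    - [0,0,0]
    - [0,0,0]
    - [0,0,0]
    - [0,0,0]
    - [0,0,0]
    - [0,0,0]
    - [0,0,0]
    - [0,0,0]
  gripper: [8.7,7,6,5,5,5,5,5,5,5]
  squeeze: 40

```text
time_s: 16.2
tool_pos: [0.5867, 0.1081, 0.0732]
tool_rot: [180.0, -0.0, 13.8]
force: [-0.0, -0.2, 0.9]
grip_width: 0.0552
grasp_force: 40.0
```

Request:
drive_tool:
  angular:
    - [0,0,0]
    - [0,0,0]
    - [0,0,0]
    - [0,0,0]
    - [0,0,0]
    - [0,0,0]
    - [0,0,0]
    - [0,0,0]
    - [0,0,0]
    - [0,0,0]
    - [0,0,0]
    - [0,0,0]
  delta_pos:
    - [0,0,-0.1]
    - [0,0,-0.15]
    - [0,0,-0.2]
    - [0,0,-0.2]
    - [0,0,-0.2]
    - [0,0,-0.2]
    - [0,0,-0.2]
    - [0,0,-0.2]
    - [0,0,-0.2]
    - [0,0,-0.2]
    - [0,0,-0.2]
    - [0,0,0]
  gripper: [5,5,5,5,5,5,5,5,5,5,5,5]
  squeeze: 45

```text
time_s: 17.4
tool_pos: [0.5868, 0.1083, 0.094]
tool_rot: [180.0, -0.0, 13.8]
force: [-0.1, -0.2, -0.6]
grip_width: 0.0554
grasp_force: 45.0
```

Request:
drive_tool:
  angular:
    - [0,0,0]
    - [0,0,0]
    - [0,0,0]
    - [0,0,0]
    - [0,0,0]
    - [0,0,0]
    - [0,0,0]
    - [0,0,0]
    - [0,0,0]
    - [0,0,0]
    - [0,0,0]
    - [0,0,0]
    - [0,0,0]
    - [0,0,0]
    - [0,0,0]
    - [0,0,0]
    - [0,0,0]
  delta_pos:
    - [0,0,-0.5]
    - [0,0,-1]
    - [0,0,-1.2]
    - [0,0,-1.2]
    - [0,0,-1.2]
    - [0,0,-1.2]
    - [0,0,-1.2]
    - [0,0,-1.2]
    - [0,0,-1.2]
    - [0,0,-1]
    - [0,0,-0.6]
    - [0,0,-0.3]
    - [0,0,0]
    - [0,0,0]
    - [0,0,0]
    - [0,0,0]
    - [0,0,0]
  gripper: [5,5,5,5,5,5,5,5,5,5,5,5,5,5,5,5,5]

```text
time_s: 19.1
tool_pos: [0.5865, 0.1083, 0.2113]
tool_rot: [-180.0, 0.0, 13.8]
force: [-0.8, 0.8, -1.0]
grip_width: 0.0554
grasp_force: 45.0
```

Run:
```python
from h import *
o=telemetry.get_obs();print(o['tool_pos'],o['tool_rot'],o['grip_width'])
p=eyes.read_camera('scene');print(models.search_frame(p,'plate')[:1])
im=p['pixels'][:,:,::-1][100:350,170:470];cv2.imwrite('pics/e1.png',cv2.resize(im,None,fx=2.4,fy=2.4,interpolation=2))
print(proj(p,[o['tool_pos']]))
```

```text
[0.58646931 0.10826107 0.2113164 ] [-1.79997947e+02  2.92209576e-02  1.37979156e+01] 0.055444777531584485
[{'centre': [263.2, 161.6], 'p': 0.79}]
[[258.00635504 156.72309751]]
```

View pics/e1.png

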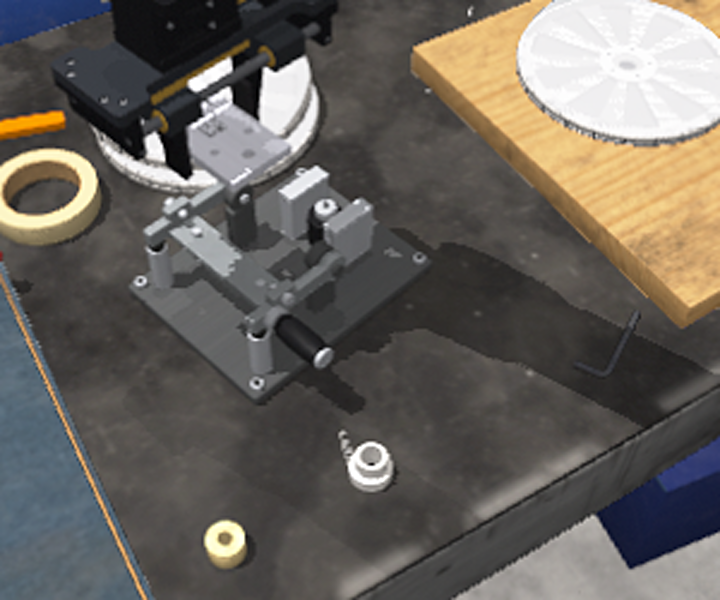

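The plate is held level with the marked field up (around crop pixel 212,128). It is clear of the carrier, which lies on its rest posts, and the loose parts have not moved. It has been lifted about 13.8 cm.

```bash
python3 -c "
from cell import env
print(env.sign_off())"
```

```text
the job is handed in; nothing more can be done
None
```

The carrier is over on its rest posts and the job is handed in: the plate is held still and level, marked face up, about 13.8 cm above its seat, with the hex key, spacer and bush undisturbed.

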